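Take the primed cheek plate off the barbed drying hook and stand it in the rack

TASK

The primed cheek plate on the barbed drying hook is dry. Raise it, tilt it and ease it back over the barb, feeling your way with only a light touch against the hook because the resin is brittle, then set it down gently, upright and fully home, in the empty middle slot of the wooden rack and let go. Leave the parts already in the rack and everything else on the bench where they are.

Things in the scene. Friction and masses are not known exactly. Their poses are not given: they have to be found in the camera images.
- plate: cheek plate to move: grey cast resin, 6 mm thick, 198 mm high, about 120 g, hanging upright on the hook. Origin: middle of its bottom edge; z up the plate, x through the thickness (ribbed front = +x, at first facing the hook's tip), y across. Shell: z 0 to 95 mm, up to 92 mm wide (bottom edge 64). The tongue above it, 40 mm wide, has the slot. Brittle: 12 N against the hook breaks it.
- plate_slot (a point): centre of the plate's closed slot (113 mm above its bottom edge; plate's axes), 16 mm wide along y, 36 mm high along z (z 95 to 131 mm), through which the hook's rod passes. Above the slot a strip 6 mm thick and 35 mm high rests on the rod.
- plate_grip (a point): centre of the plate's solid casting-gate block on top of the tongue (182 mm above the bottom edge, 51 mm above the slot's upper end; plate's axes): 10 mm thick along x, 40 mm wide, 32 mm high, plate z 166 to 198 mm. Grasp it across its 10 mm thickness.
- stand: drying stand, fixed to the bench: steel base 200 x 110 x 12 mm, 16 mm post 192 mm high, aluminium clamp boss 28 mm long at 180 mm height that holds the hook's rod. Origin: foot of the post, on the bench; x is the way the hook points, z up. Nothing of the stand but the hook's tip is higher than 192 mm.
- hook_root (a point): where the hook's centre line meets the post's axis, 180 mm above the bench (stand's axes). From here a stiff 6 mm steel rod runs level along x and ends in an upright tip, 6 mm thick, whose round end is 53 mm above the rod's centre line. The rod was clamped by hand: the tip's centre line is anywhere from 124 to 156 mm from the post's axis, which is not measured; it stays as it is.
- hook_hang (a point): point on the rod's centre line 62 mm from the post's axis; the plate hangs within 10 mm of it. Barb: from the tip's end, 4 mm thick, back towards the post and down; reaches 14 mm in from the tip's centre line, lowest point 40 mm above the rod's. The plate comes off only with its top tilted 42 to 46 degrees back to the post, its strip passing the barb on the post's side, its shell beyond the tip.
- rack: slotted wooden rack, fixed, 162 x 110 x 46 mm; origin at the centre of its underside, z up, x across the slots. Three slots along its y, each 11 mm wide, 34 mm deep and open at both ends, at x = -55, 0 and +55 mm; slot floors 12 mm above the bench. The middle one is empty.
- rack_slot (a point): the centre of the middle slot's floor (34 mm below the slot's mouth); same axes as the rack
- browplate: grey resin part, 8 x 86 x 95 mm, standing in the rack's slot at x = -55 mm; origin at its bottom
- earplate: grey resin part, 8 x 72 x 100 mm, standing in the rack's slot at x = +55 mm; origin at its bottom
- spray: spray can, 66 mm across, about 190 mm high; origin at its bottom
- glue: small white glue bottle with a pointed nozzle, 36 mm across, 100 mm high; origin at its bottom
- dropper: brown dropper bottle, 32 mm across, 85 mm high; origin at its bottom
- paintjar: paint jar, 56 mm across, 65 mm high; origin at its bottom
- sander: cork sanding block, 70 x 45 x 30 mm; origin at its bottom
- brush: flat paint brush with a wooden handle, about 200 mm long, lying on the bench; origin at its middle
- mug: white mug, 80 mm across, 90 mm high; origin at its bottom

How it is judged:
On the way:
1. the cheek plate is off the hook, held up clear of it (horizontal distance between plate_grip and stand above 0.18 m and height (world z) of plate_grip above 0.19 m and contact force between plate and stand below 0.1 N), for 0.1 s.
At the end, for the whole second after the job is handed in: The cheek plate stands in the rack's middle slot: bottom edge within 8 mm of the slot's centre plane, within 25 mm of its middle lengthwise and no more than 4 mm above the slot's floor, upright within 0.2 rad, released and settled (slower than 5 cm/s) (x of plate in the frame of rack between -0.008 and 0.008 m and y of plate in the frame of rack between -0.025 and 0.025 m and z of plate in the frame of rack below 0.016 m and angle between plate's own z axis and vertical below 0.2 rad and linear speed of plate below 0.05 m/s); the robot touches nothing.
It fails at once if plate and hook stand press on each other with more than 12 N (contact force between plate and stand above 12 N).
It fails at once if the plate is dropped or forced into the rack (more than 25 N) (contact force between plate and rack above 25 N).
It fails at once if a part already in the rack is shifted by more than 20 mm (distance of any of browplate, earplate from where it was at the start of the episode above 0.02 m).
It fails at once if something else on the bench is shifted by more than 30 mm (distance of any of spray, glue, dropper, paintjar, sander, brush, mug from where it was at the start of the episode above 0.03 m).
It also fails if it takes over 72 s, if anything falls off the work surface, if the arm or the gripper's body presses on something with over 40 N, if the wrist force passes 120 N, or if a joint passes its speed limit or range.

ROBOT

A 6-joint arm with a two-finger parallel gripper is mounted at the origin on the work surface. World frame = base frame: x ahead of the robot, y to its left, z up, the work surface at z = 0. Lengths are in m, angles in rad, forces in N, time in s.
With the tool pointing down it reaches from about 0.375 to 0.975 m from the base axis. Payload 3.8 kg.
Tool frame: the origin (TCP) lies midway between the tips of the shut fingers; the grasp point (between the pads) lies 19 mm behind it; z points along the fingers, y is the direction in which the jaws open and shut (so a half turn about z gives the same grasp; the last joint's range is limited). The gripper opens to 85 mm and grips with 20 to 120 N. Pads are 22 mm wide; open, the fingers measure 114 mm over their backs; the gripper's body (76 mm by 85 mm) begins 54 mm behind the grasp point. The pads swing forward as they close: fully open they stand 13 mm farther back than shut.
Start: joints at [1.162, 0.264, 1.604, -0, 1.274, -0.037], TCP at [0.245, 0.629, 0.231] pointing down, gripper open.
Joint ranges: [-2.63, 2.63], [-0.94, 2.18], [0.31, 2.57], [-1.31, 4.45], [0, 2.66], [-2.55, 2.55]. Speed limits (rad/s): [2.57, 2.57, 3.14, 3.14, 3.14, 3.14].

INTERFACE

Orientations are given as a rotation vector (axis times angle).
In Python, from workcell import bot gives the robot as it stands.
- The arm moves only by the tool drive_tool, never from a script. Its argument "deltas" is a list of rows, each an object with "hand": the opening, from 0 (shut) to 1 (fully open); "offset": the shift along the world's x, y, z in cm, a list of three; "angular": the turn, a rotation vector about the world's x, y, z in degrees, a list of three. A call has 1 to 8 rows; each row is the pose to reach, as a shift and turn from the pose commanded when the call began; what a row does not reach only later rows make up. A row lasts 1/8 s, in which the tool goes at most 62.5 mm and 10.7 degrees, less where a joint would pass 70% of its speed; a pose out of reach is approached as far as the arm can. A call with a gripper value outside its range is refused whole. The fingers move at their own pace and stop on an object; "force" is the grip in N (left out, the last holds). Time passes only in rows, so rows that repeat a pose let the fingers close. It gives the time, the measured TCP pose, the force and the opening at its end, in the units of the state.
- bot.read_state(): the state, without advancing time (a new reading comes with each control period).
- bot.read_camera(name): name is "side" or "top" or "wrist"; returns a dict with "frame" (480x640x3 uint8, blue, green, red), "mtx" (3x3 intrinsics, pixels), "R" (3x3) and "t" (3): a world point X has camera coordinates R X + t. Camera axes: x right, y down, z forward; pixel columns grow to the right and rows downward; lengths in m; the calibration is good to about 2 mm. The wrist camera is an equidistant fisheye: a pixel r from the principal point sees the ray r / f radians off the axis. A picture is of the moment at which its call begins. There is no depth.
- bot.finish_job(): hands the job in, once; it reports no verdict.
The state is a dict: "time": time; "q": joint angles; "joint_vel": joint speeds; "joint_torque": joint torques, N m; "tool_pos": TCP position; "tcp_rot": TCP orientation; "wrist_force": force on the tool from outside, world axes, zero at the start; "torque": the same for the moment, N m; "width": opening from 0.0 (shut) to 1.0 (fully open).
Only numpy, scipy, OpenCV 4.12 (cv2) and the standard library are available. Lean on these libraries where they do the work, as an engineer would, in place of code of your own. Each camera call takes 0.05 s, during which the arm holds its last target. There are 200 camera calls.

## Working session

There is one attempt and no reset: what is moved stays moved. The work goes in short steps, Python scripts to look and compute and a tool call to move; the robot and the scene stay as the last step left them, time stands still between calls to the robot, and variables do not carry over. Pictures are saved under pics/ and viewed, about 8 in all and at most 12, crops included, and the job is handed in when it is done.

Besides the shell and the picture viewer there is one more tool, called after "Call:" by a JSON object that holds its "fn" and its "kwargs", one argument or row to a line. drive_tool: Moves the arm, as the interface text tells. Its arguments: {"type":"object","properties":{"deltas":{"type":"array"},"force":{"type":"number"}},"required":["deltas"]}

```bash
mkdir -p pics; ls
cat > h.py <<'E'
import numpy as np, cv2
from workcell import bot
def cam(n,save=None):
    d=bot.read_camera(n)
    if save: cv2.imwrite('pics/'+save,d['frame'])
    return d
def ray(d,u,v):
    K,R,t=[np.array(d[k]) for k in('mtx','R','t')]
    c=-R.T@t; r=R.T@np.linalg.inv(K)@np.array([u,v,1.]); return c,r/np.linalg.norm(r)
def onz(d,u,v,z):
    c,r=ray(d,u,v); return c+r*(z-c[2])/r[2]
def proj(d,X):
    K,R,t=[np.array(d[k]) for k in('mtx','R','t')]
    p=K@(R@np.array(X)+t); return p[:2]/p[2]
def tri(d1,p1,d2,p2):
    A=np.zeros((3,3));b=np.zeros(3)
    for d,p in((d1,p1),(d2,p2)):
        c,r=ray(d,*p);M=np.eye(3)-np.outer(r,r);A+=M;b+=M@c
    return np.linalg.solve(A,b)
E
python3 - <<'E'
from h import *
import pickle
D={}
for n in('side','top','wrist'):
    D[n]=cam(n,n+'0.png'); d=D[n]
    R=np.array(d['R']);print(n,(-R.T@np.array(d['t'])).round(3),R[2].round(3),np.array(d['mtx']).round(1).tolist())
pickle.dump(D,open('D0.pkl','wb'))
print(bot.read_state())
E
```

```text
pics
side [ 0.111 -0.756  0.883] [ 0.396  0.669 -0.629] [[443.5, 0.0, 318.8], [0.0, 443.5, 249.8], [0.0, 0.0, 1.0]]
top [0.343 0.034 1.334] [ 0.202 -0.014 -0.979] [[509.1, 0.0, 321.8], [0.0, 509.1, 234.1], [0.0, 0.0, 1.0]]
wrist [0.17  0.657 0.373] [ 0.29  -0.117 -0.95 ] [[371.6, 0.0, 318.5], [0.0, 371.6, 241.9], [0.0, 0.0, 1.0]]
{'time': 0.15, 'q': array([ 1.16209629e+00,  2.64621024e-01,  1.60507575e+00, -1.62627351e-05,
        1.27372842e+00, -3.68973156e-02]), 'joint_vel': array([ 2.56155440e-04, -2.39542168e-03, -4.47427542e-03, -1.76888090e-04,
       -7.76988435e-05, -1.78774774e-04]), 'joint_torque': array([ 6.90136385e-04, -5.15907240e+01, -3.67957520e+01,  1.96363408e-04,
        7.97864457e-03, -9.44758426e-06]), 'tool_pos': array([0.24499719, 0.62834133, 0.23021213]), 'tcp_rot': array([-5.80588582e-01, -3.08708028e+00,  2.81244365e-03]), 'wrist_force': array([ 0.82605753,  0.35080964, -0.05841108]), 'torque': array([0.00055143, 0.04731951, 0.03491003]), 'width': 0.9998974986918433}
```

View pics/side0.png

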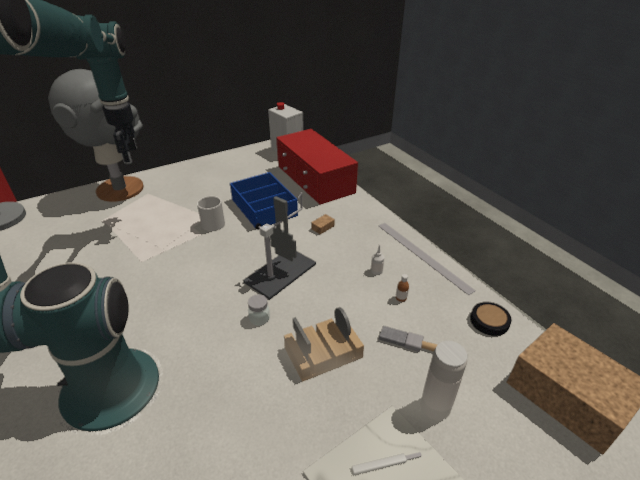

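View pics/top0.png

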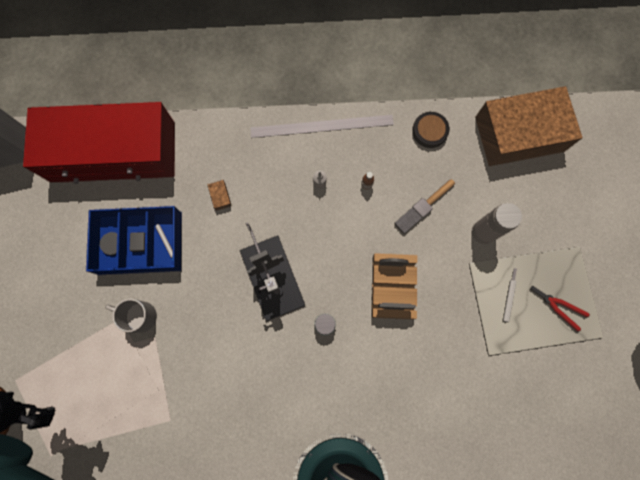

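The overview shows the stand at about (280,260) in the side view and (272,275) in the top view. The rack is at (325,345) side and (395,287) top. The hook points up-left in the top view. Next I'll enlarge both.

Run:
```python
import cv2,numpy as np
s=cv2.imread('pics/side0.png');t=cv2.imread('pics/top0.png')
def c(i,x,y,w,h,f,g=1.0):return np.clip(cv2.resize(i[y:y+h,x:x+w],None,fx=f,fy=f,interpolation=cv2.INTER_CUBIC)*g,0,255).astype('uint8')
cv2.imwrite('pics/cA.png',np.hstack([c(s,235,180,90,120,5,1.3),c(t,235,215,70,120,5,1.5)]))
cv2.imwrite('pics/cB.png',np.hstack([c(s,280,300,90,80,4.4),c(t,365,245,60,80,4.4)]))
```

```text
(no output)
```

View pics/cA.png

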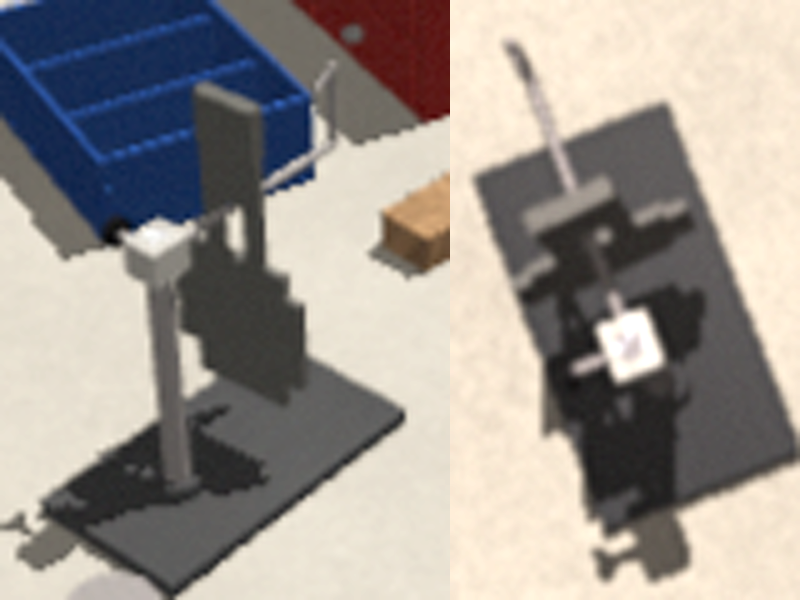

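View pics/cB.png

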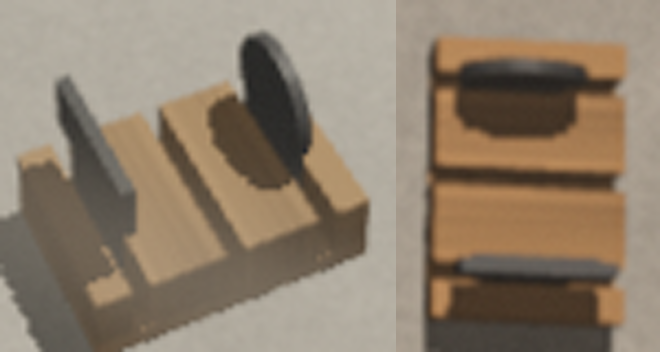

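The side view shows the hook tip at about (301.6,193) and the gate block top at about (280.6,198). In the top view the tip is at (247.6,224) and the block at (258,256). The rack's middle slot is empty and runs at about row 286 in the top view.

Run:
```python
from h import *
import pickle
D=pickle.load(open('D0.pkl','rb'));S,T=D['side'],D['top']
a=lambda x,y:(235+(x-450)/5,215+y/5)
s=lambda x,y:(235+x/5,180+y/5)
p=lambda *v:print(v[0],np.round(v[1],4))
C=[onz(T,*a(*q),0.012) for q in((667,103),(474,177),(605,535),(800,455))]
for c in C:p('baseT',c)
for q in((405,412),(172,595),(42,508)):p('baseS',onz(S,*s(*q),0.012))
p('dirs',[np.degrees(np.arctan2(*(C[0]-C[3])[1::-1])),np.degrees(np.arctan2(*(C[1]-C[2])[1::-1]))])
tip=tri(T,a(513,42),S,s(333,64));p('tip',tip);p('tipT233',onz(T,*a(511,44),.23));p('tipS',onz(S,*s(333,66),.23))
p('bossT',[onz(T,*a(*q),.189) for q in((630,345),(597,322),(650,308),(664,368),(610,383))])
p('boss/post top S',[onz(S,*s(160,238),.192),onz(S,*s(175,488),.012)])
p('bend S z.18',onz(S,*s(332,143),.18))
p('block T .25',[onz(T,*a(*q),.25) for q in((525,217),(606,180),(612,200),(530,235))])
p('block S .25',[onz(S,*s(*q),.25) for q in((198,86),(210,82),(262,102),(250,108))])
b=lambda x,y:(365+(x-396)/4.4,245+y/4.4)
e=lambda x,y:(280+x/4.4,300+y/4.4)
p('rackT',[onz(T,*b(*q),.046) for q in((437,40),(626,42),(626,322),(432,320))])
p('slotT',[onz(T,*b(*q),.046) for q in((432,174),(618,177),(618,188),(432,184))])
p('rackS',[onz(S,*e(*q),.046) for q in((228,83),(368,204),(92,310),(20,155),(122,302))])
p('slotS',[onz(S,*e(*q),.046) for q in((142,117),(160,110),(228,256),(244,247))])
```

```text
baseT [0.6182 0.1305 0.012 ]
baseT [0.5834 0.2332 0.012 ]
baseT [0.3942 0.1694 0.012 ]
baseT [0.4299 0.068  0.012 ]
baseS [0.6204 0.1232 0.012 ]
baseS [0.4324 0.0547 0.012 ]
baseS [0.3984 0.1556 0.012 ]
dirs [18.3556 18.6403]
tip [0.6062 0.1814 0.2295]
tipT233 [0.603 0.183 0.23 ]
tipS [0.6071 0.1785 0.23  ]
bossT [[0.4711 0.1378 0.189 ]
 [0.4822 0.1524 0.189 ]
 [0.4874 0.1283 0.189 ]
 [0.4601 0.1229 0.189 ]
 [0.4545 0.1473 0.189 ]]
boss/post top S [[0.4746 0.1289 0.192 ]
 [0.4715 0.1323 0.012 ]]
bend S z.18 [0.6047 0.1778 0.18  ]
block T .25 [[0.5217 0.1758 0.25  ]
 [0.5361 0.1406 0.25  ]
 [0.5273 0.1382 0.25  ]
 [0.5137 0.1738 0.25  ]]
block S .25 [[0.5203 0.1686 0.25  ]
 [0.5276 0.169  0.25  ]
 [0.5424 0.1374 0.25  ]
 [0.5343 0.1355 0.25  ]]
rackT [[ 0.5509 -0.1159  0.046 ]
 [ 0.5443 -0.2259  0.046 ]
 [ 0.3837 -0.2118  0.046 ]
 [ 0.3903 -0.1018  0.046 ]]
slotT [[ 0.4731 -0.1076  0.046 ]
 [ 0.4661 -0.2144  0.046 ]
 [ 0.4598 -0.2139  0.046 ]
 [ 0.4673 -0.1072  0.046 ]]
rackS [[ 0.5249 -0.1197  0.046 ]
 [ 0.544  -0.2315  0.046 ]
 [ 0.3836 -0.2158  0.046 ]
 [ 0.3983 -0.1066  0.046 ]
 [ 0.3992 -0.2193  0.046 ]]
slotS [[ 0.4698 -0.1169  0.046 ]
 [ 0.4812 -0.1176  0.046 ]
 [ 0.4612 -0.2224  0.046 ]
 [ 0.4715 -0.2217  0.046 ]]
```

Call:
{"fn": "drive_tool", "kwargs": {
  "deltas": [
    {"hand": 1,"offset": [0,0,6],"angular": [0,0,0]},
    {"hand": 0.6,"offset": [3,-5,10],"angular": [0,0,-7]},
    {"hand": 0.6,"offset": [6,-10,10],"angular": [0,0,-14]},
    {"hand": 0.6,"offset": [9,-15,10],"angular": [0,0,-21]},
    {"hand": 0.6,"offset": [12,-20,10],"angular": [0,0,-28]},
    {"hand": 0.6,"offset": [15,-25,10],"angular": [0,0,-35]},
    {"hand": 0.6,"offset": [18,-30,10],"angular": [0,0,-42]},
    {"hand": 0.6,"offset": [21,-35,10],"angular": [0,0,-49]}
  ]
}}

```text
time: 1.15
tool_pos: [0.4557, 0.2771, 0.3311]
tcp_rot: [-1.814, -2.565, -0.0]
wrist_force: [0.6, -0.4, -0.2]
width: 0.599
```

Call:
{"fn": "drive_tool", "kwargs": {
  "deltas": [
    {"hand": 0.6,"offset": [3,-6,0],"angular": [0,0,0]},
    {"hand": 0.6,"offset": [7,-12,0],"angular": [0,0,0]},
    {"hand": 0.6,"offset": [7,-12,0],"angular": [0,0,0]},
    {"hand": 0.6,"offset": [7,-12,0],"angular": [0,0,0]}
  ]
}}

```text
time: 1.65
tool_pos: [0.5252, 0.1584, 0.3308]
tcp_rot: [-1.811, -2.566, 0.001]
wrist_force: [-0.4, 0.8, -0.3]
width: 0.599
```

Run:
```python
from h import *
import pickle
D={n:cam(n) for n in('wrist','side','top')}
pickle.dump(D,open('D1.pkl','wb'))
cv2.imwrite('pics/w1.png',np.clip(D['wrist']['frame']*1.4,0,255).astype('uint8'))
s=bot.read_state();print(s['time'],s['tool_pos'],s['tcp_rot'],s['wrist_force'],s['width'])
```

```text
1.8 [0.52446678 0.16024897 0.33114443] [-1.80614546e+00 -2.56944122e+00 -1.73137031e-04] [-0.29556664  0.64059051 -0.10785152] 0.6026704722884422
```

View pics/w1.png

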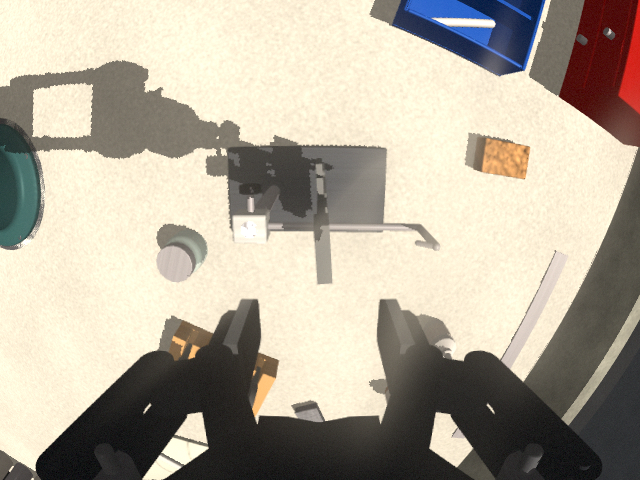

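The wrist view shows the post and boss at about (250,227), and the rod running right along row 228 to a bend at about (412,228). The tip is at about (437,248), and the plate is seen edge-on with its top at about (324,283). I'll enlarge that part.

Run:
```python
import cv2
s=cv2.imread('pics/w1.png')
cv2.imwrite('pics/cC.png',cv2.resize(s[145:295,225:450],None,fx=3.5,fy=3.5,interpolation=cv2.INTER_CUBIC))
```

```text
(no output)
```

View pics/cC.png

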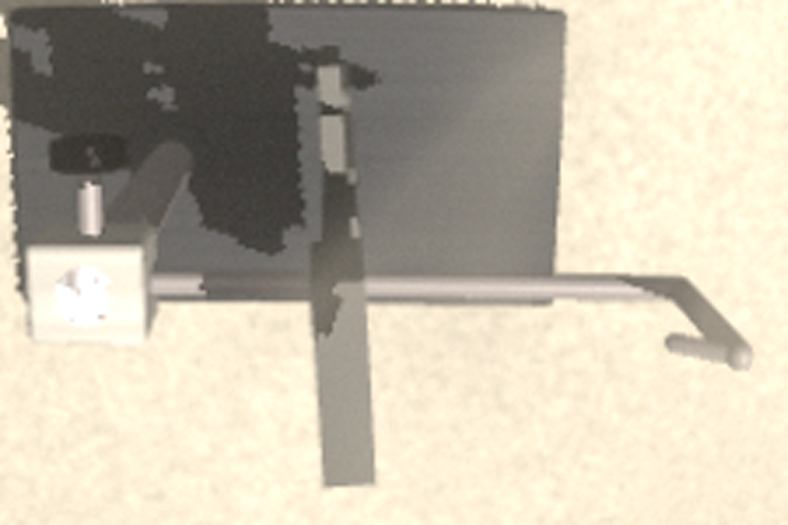

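The crop shows the tip end at (739,358), the bend at (678,286), and the rod running level at row 287. The boss spans x 30–152, and the plate's block top face ends at (323–376,486) with a small yaw.

```bash
cat >> h.py <<'E'
def wray(d,u,v):
    K,R,t=[np.array(d[k]) for k in('mtx','R','t')]
    x=np.array([(u-K[0,2])/K[0,0],(v-K[1,2])/K[1,1]]);r=np.linalg.norm(x)
    w=np.append(x/r*np.sin(r),np.cos(r)); return -R.T@t,R.T@w
def wonz(d,u,v,z):
    c,r=wray(d,u,v); return c+r*(z-c[2])/r[2]
def frame(c0,yaw):  # world->stand
    c,s=np.cos(yaw),np.sin(yaw);return lambda X:np.array([[c,s],[-s,c]])@(np.array(X)[:2]-c0)
E
python3 - <<'E'
from h import *
import pickle
D=pickle.load(open('D1.pkl','rb'));W=D['wrist']
a=lambda x,y:(225+(x+.5)/3.5-.5,145+(y+.5)/3.5-.5)
P=lambda x,y,z:wonz(W,*a(x,y),z)
g=lambda n,*L:print(n,[np.round(P(*l),4)[:2].tolist() for l in L])
g('tip',(739,357,.231)); g('bend',(680,286,.18)); g('rod',(180,287,.18),(600,287,.18))
r=[P(180,287,.18),P(600,287,.18)];d=r[1]-r[0];print('rod yaw',np.degrees(np.arctan2(d[1],d[0])))
g('boss',(30,245,.192),(152,245,.192),(152,342,.192),(32,340,.192),(82,297,.192))
g('base',(565,10,.012),(10,10,.012),(553,303,.012))
g('block',(323,487,.25),(376,485,.25),(316,370,.25),(369,370,.25),(313,300,.25),(366,300,.25))
g('barb end',(668,342,.222))
print((-W['R'].T@W['t']).round(4))
E
```

```text
tip [[0.6047, 0.1822]]
bend [[0.6051, 0.1829]]
rod [[0.4927, 0.1423], [0.5866, 0.1758]]
rod yaw 19.669073233647545
boss [[0.4573, 0.144], [0.4839, 0.1532], [0.4908, 0.1313], [0.4639, 0.1223], [0.4723, 0.1362]]
base [[0.5862, 0.234], [0.3989, 0.1685], [0.6226, 0.1312]]
block [[0.5313, 0.1355], [0.5406, 0.1392], [0.5223, 0.1572], [0.5314, 0.1605], [0.5173, 0.1696], [0.5263, 0.1728]]
barb end [[0.5924, 0.178]]
[0.4982 0.233  0.4738]
```

```bash
cat > plan.py <<'E'
import numpy as np, heapq, sys
def hook(L):
    a=[(x,0,3.) for x in np.arange(0,L+1,1)]+[(L,z,3.) for z in np.arange(0,51,1)]
    a+=[(L-12*s,50-8*s,2.) for s in np.linspace(0,1,15)]
    a+=[(x,z,0.) for x in(-14,0,14) for z in(-12,0,12)]
    return np.array(a)
RECT=[(-113,-18,3),(18,53,3),(53,85,5),(48,120,20),(123,200,43)]
def clear(x,z,th,H):   # slot centre x,z arrays, th deg
    th=np.radians(th);s,c=np.sin(th),np.cos(th)
    dx=H[:,0]-x[...,None];dz=H[:,1]-z[...,None]
    u=-s*dx+c*dz; n=c*dx+s*dz
    best=np.full(x.shape,1e3)
    for a,b,h in RECT:
        du=np.maximum(a-u,u-b);dn=np.abs(n)-h
        d=np.hypot(np.maximum(du,0),np.maximum(dn,0))+np.minimum(np.maximum(du,dn),0)
        best=np.minimum(best,(d-H[:,2]).min(-1))
    return best
if __name__=='__main__':
  for L in(140,):
    H=hook(L);X=np.arange(40,181,1.);Z=np.arange(-20,131,1.);T=np.arange(0,61,2.)
    xx,zz=np.meshgrid(X,Z,indexing='ij')
    C=np.stack([clear(xx,zz,t,H) for t in T],-1);C=np.minimum(C,5)
    st=(19,8,0);go=(L-10-40,140,22)   # slot centre z=-12
    cost={st:0};par={};pq=[(0,st)]
    while pq:
        c,k=heapq.heappop(pq)
        if k==go:break
        if c>cost[k]:continue
        for d in np.ndindex(3,3,3):
            m=(k[0]+d[0]-1,k[1]+d[1]-1,k[2]+d[2]-1)
            if m==k or min(m)<0 or m[0]>=len(X) or m[1]>=len(Z) or m[2]>=len(T):continue
            cl=C[m]
            if cl<0.3:continue
            nc=c+np.linalg.norm([d[0]-1,d[1]-1,1.5*(d[2]-1)])*(1+60*np.exp(-cl*1.2))
            if nc<cost.get(m,1e9):cost[m]=nc;par[m]=k;heapq.heappush(pq,(nc,m))
    else: print('no path');sys.exit()
    p=[go]
    while p[-1]!=st:p.append(par[p[-1]])
    for k in p[::-1][::4]:print(X[k[0]],Z[k[1]],T[k[2]],round(C[k],2))
    print('min',min(C[k] for k in p))
E
python3 plan.py
```

```text
59.0 -12.0 0.0 3.0
63.0 -9.0 4.0 5.0
67.0 -9.0 4.0 5.0
71.0 -9.0 4.0 5.0
75.0 -9.0 4.0 5.0
79.0 -9.0 4.0 5.0
83.0 -9.0 4.0 5.0
87.0 -9.0 4.0 5.0
91.0 -9.0 4.0 5.0
95.0 -9.0 4.0 5.0
99.0 -9.0 4.0 5.0
103.0 -9.0 4.0 5.0
107.0 -7.0 8.0 5.0
111.0 -6.0 12.0 5.0
115.0 -6.0 16.0 5.0
119.0 -5.0 20.0 5.0
123.0 -3.0 26.0 5.0
127.0 1.0 34.0 5.0
131.0 5.0 42.0 5.0
135.0 9.0 50.0 5.0
135.0 13.0 56.0 5.0
135.0 17.0 56.0 5.0
135.0 21.0 56.0 5.0
135.0 25.0 56.0 5.0
135.0 29.0 56.0 4.26
135.0 33.0 56.0 5.0
135.0 37.0 56.0 5.0
135.0 41.0 56.0 5.0
135.0 45.0 56.0 5.0
135.0 49.0 56.0 5.0
135.0 53.0 56.0 5.0
135.0 57.0 56.0 5.0
135.0 61.0 56.0 5.0
135.0 65.0 56.0 5.0
135.0 69.0 56.0 5.0
135.0 73.0 56.0 5.0
135.0 77.0 56.0 5.0
135.0 81.0 56.0 5.0
135.0 85.0 56.0 5.0
135.0 89.0 56.0 5.0
135.0 93.0 56.0 5.0
135.0 97.0 56.0 5.0
135.0 101.0 56.0 5.0
135.0 105.0 56.0 5.0
135.0 109.0 56.0 5.0
135.0 113.0 56.0 5.0
133.0 117.0 50.0 5.0
min 3.0
```

Call:
{"fn": "drive_tool", "kwargs": {
  "deltas": [
    {"hand": 0.6,"offset": [0.3,-0.3,-2],"angular": [0,0,1.3]},
    {"hand": 0.6,"offset": [0.3,-0.35,-5],"angular": [0,0,2.7]},
    {"hand": 0.6,"offset": [0.3,-0.35,-7],"angular": [0,0,2.7]},
    {"hand": 0.6,"offset": [0.3,-0.35,-7],"angular": [0,0,2.7]}
  ]
}}

```text
time: 2.3
tool_pos: [0.5263, 0.1555, 0.2582]
tcp_rot: [-1.745, -2.608, 0.006]
wrist_force: [-0.1, -0.4, -0.4]
width: 0.597
```

Call:
{"fn": "drive_tool", "kwargs": {
  "deltas": [
    {"hand": 0.6,"offset": [0,0,-1.5],"angular": [0,0,0]},
    {"hand": 0.6,"offset": [0,0,-3],"angular": [0,0,0]},
    {"hand": 0.6,"offset": [0,0,-4],"angular": [0,0,0]},
    {"hand": 0.6,"offset": [0,0,-4.4],"angular": [0,0,0]},
    {"hand": 0.6,"offset": [0,0,-4.4],"angular": [0,0,0]}
  ]
}}

```text
time: 2.92
tool_pos: [0.5282, 0.1553, 0.217]
tcp_rot: [-1.748, -2.61, 0.001]
wrist_force: [0.1, -0.5, 0.6]
width: 0.601
```

Run:
```python
from h import *
W=cam('wrist')
cv2.imwrite('pics/w2.png',np.clip(W['frame']*1.5,0,255).astype('uint8')[120:420,140:540])
import pickle;pickle.dump(W,open('W2.pkl','wb'))
import plan
H=plan.hook(140)
for th in (38,42,44,46,50):
  x=np.arange(100,170,1.);print(th,[(z,x[c.argmax()],round(c.max(),1),x[c>1].min(),x[c>1].max()) for z in range(5,80,10) for c in [plan.clear(x,x*0+z,th,H)] if c.max()>1])
```

```text
38 [(5, np.float64(137.0), np.float64(8.7), np.float64(100.0), np.float64(144.0)), (15, np.float64(138.0), np.float64(3.7), np.float64(136.0), np.float64(141.0)), (25, np.float64(169.0), np.float64(1.5), np.float64(169.0), np.float64(169.0)), (35, np.float64(169.0), np.float64(7.6), np.float64(136.0), np.float64(169.0)), (45, np.float64(169.0), np.float64(13.8), np.float64(136.0), np.float64(169.0)), (55, np.float64(169.0), np.float64(20.3), np.float64(136.0), np.float64(169.0)), (65, np.float64(169.0), np.float64(28.5), np.float64(136.0), np.float64(169.0)), (75, np.float64(169.0), np.float64(35.8), np.float64(130.0), np.float64(169.0))]
42 [(5, np.float64(137.0), np.float64(9.3), np.float64(100.0), np.float64(145.0)), (15, np.float64(139.0), np.float64(4.9), np.float64(135.0), np.float64(144.0)), (25, np.float64(135.0), np.float64(1.2), np.float64(135.0), np.float64(135.0)), (35, np.float64(169.0), np.float64(5.5), np.float64(135.0), np.float64(169.0)), (45, np.float64(169.0), np.float64(12.2), np.float64(135.0), np.float64(169.0)), (55, np.float64(169.0), np.float64(19.0), np.floa
[... 1434 characters left out ...]
float64(35.0), np.float64(125.0), np.float64(169.0))]
50 [(5, np.float64(138.0), np.float64(10.3), np.float64(100.0), np.float64(147.0)), (15, np.float64(140.0), np.float64(8.0), np.float64(133.0), np.float64(147.0)), (25, np.float64(135.0), np.float64(3.8), np.float64(133.0), np.float64(138.0)), (35, np.float64(136.0), np.float64(4.9), np.float64(133.0), np.float64(169.0)), (45, np.float64(141.0), np.float64(9.7), np.float64(133.0), np.float64(169.0)), (55, np.float64(169.0), np.float64(16.5), np.float64(133.0), np.float64(169.0)), (65, np.float64(169.0), np.float64(24.7), np.float64(132.0), np.float64(169.0)), (75, np.float64(169.0), np.float64(33.8), np.float64(122.0), np.float64(169.0))]
```

View pics/w2.png

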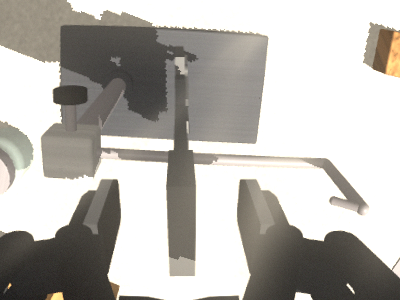

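The view shows the open fingers straddling the block (block at crop x 168–195, fingers at 119 and 238). The tip is at crop (362,210) and the barb end at about (333,201). I'll re-measure the tip from this closer pose while closing the gripper.

Call:
{"fn": "drive_tool", "kwargs": {
  "deltas": [
    {"hand": 0.3,"offset": [0,0,0],"angular": [0,0,0]},
    {"hand": 0.12,"offset": [0,0,0],"angular": [0,0,0]},
    {"hand": 0,"offset": [0,0,0],"angular": [0,0,0]},
    {"hand": 0,"offset": [0,0,0],"angular": [0,0,0]},
    {"hand": 0,"offset": [0,0,0],"angular": [0,0,0]},
    {"hand": 0,"offset": [0,0,0],"angular": [0,0,0]}
  ],
  "force": 50
}}

```text
time: 3.72
tool_pos: [0.5286, 0.1555, 0.2177]
tcp_rot: [1.747, 2.61, 0.001]
wrist_force: [-0.4, -0.3, 2.7]
width: 0.109
```

Run:
```python
from h import *
import pickle
W=pickle.load(open('W2.pkl','rb'))
a=lambda x,y:(x+140,y+120)
for n,q,z in(('tip',(363,210),.231),('bend',(325,163),.18),('barb',(331,200),.222),('blkfar',(182,275),.25),('blknear',(181,195),.25),('boss',(41,178),.192),('boss',(97,176),.192)):
    print(n,wonz(W,*a(*q),z).round(4))
# brightness-based tip: darker than background
s=bot.read_state();print(s['tool_pos'],s['wrist_force'],s['torque'],s['width'])
```

```text
tip [0.6052 0.1822 0.231 ]
bend [0.6051 0.1824 0.18  ]
barb [0.5929 0.1782 0.222 ]
blkfar [0.536  0.1379 0.25  ]
blknear [0.5217 0.1712 0.25  ]
boss [0.4626 0.1203 0.192 ]
boss [0.4907 0.1343 0.192 ]
[0.52856186 0.15548505 0.21771311] [-0.44135017 -0.27661542  2.67909477] [ 0.03109772 -0.09611042 -0.05006628] 0.10933927611750867
```

```bash
cat > wp.py <<'E'
import numpy as np, plan
y=np.radians(19.5);xh=np.array([np.cos(y),np.sin(y)]);yh=np.array([-xh[1],xh[0]])
tip=np.array([.6051,.1824])
def tcp(x,z,t,lat=0):
    t=np.radians(t);s=x-52*np.sin(t);h=z+52*np.cos(t)
    p=tip+((s-140)*xh+lat*yh)/1000
    return np.array([p[0],p[1],.180+h/1000])
if __name__=='__main__':
    H=plan.hook(140);p0=tcp(59,-15,0);print(p0)
    p0=np.array([.528,.1555,.217]);tprev=0
    for w in [(59,-9,0),(82,-9,2),(105,-9,4),(115,-6,16),(123,-3,26),(128,1,34),(132,5,40),(136,7,45.5),(137,12,45.5),(136,18,45.5),(135,22,45.5),(135,25,45.5),(135,28,45.5),(135,32,45.5),(136,40,45.5),(136,60,45.5),(136,100,45.5)]:
        p=tcp(*w);print(w,'cm',((p-p0)*100).round(2),'c',round(float(plan.clear(np.array(w[0]),np.array(w[1]),w[2],H)),1))
E
python3 wp.py
```

```text
[0.52874604 0.15536164 0.217     ]
(59, -9, 0) cm [ 0.07 -0.01  0.6 ] c 6.0
(82, -9, 2) cm [2.07 0.69 0.6 ] c 5.9
(105, -9, 4) cm [4.07 1.4  0.59] c 4.5
(115, -6, 16) cm [4.   1.38 0.7 ] c 5.9
(123, -3, 26) cm [3.96 1.36 0.67] c 8.6
(128, 1, 34) cm [3.84 1.32 0.71] c 9.3
(132, 5, 40) cm [3.81 1.31 0.78] c 6.0
(136, 7, 45.5) cm [3.84 1.32 0.64] c 7.2
(137, 12, 45.5) cm [3.93 1.35 1.14] c 5.2
(136, 18, 45.5) cm [3.84 1.32 1.74] c 3.7
(135, 22, 45.5) cm [3.74 1.29 2.14] c 2.7
(135, 25, 45.5) cm [3.74 1.29 2.44] c 2.4
(135, 28, 45.5) cm [3.74 1.29 2.74] c 1.8
(135, 32, 45.5) cm [3.74 1.29 3.14] c 2.7
(136, 40, 45.5) cm [3.84 1.32 3.94] c 3.7
(136, 60, 45.5) cm [3.84 1.32 5.94] c 3.7
(136, 100, 45.5) cm [3.84 1.32 9.94] c 26.9
```

Call:
{"fn": "drive_tool", "kwargs": {
  "deltas": [
    {"hand": 0,"offset": [0,0,0.2],"angular": [0,0,0]},
    {"hand": 0,"offset": [0,0,0.4],"angular": [0,0,-1]},
    {"hand": 0,"offset": [0,0,0.6],"angular": [0,0,-2]},
    {"hand": 0,"offset": [0,0,0.6],"angular": [0,0,-3]},
    {"hand": 0,"offset": [0,0,0.6],"angular": [0,0,-3]}
  ]
}}

```text
time: 4.35
tool_pos: [0.5281, 0.1554, 0.2232]
tcp_rot: [-1.816, -2.564, 0.0]
wrist_force: [0.0, -0.5, -1.0]
width: 0.111
```

The measured force is about the plate's weight, so the plate hangs free. Next I slide it along the rod.

Call:
{"fn": "drive_tool", "kwargs": {
  "deltas": [
    {"hand": 0,"offset": [1,0.34,0],"angular": [0.3,-0.9,0]},
    {"hand": 0,"offset": [2,0.69,0],"angular": [0.7,-1.9,0]},
    {"hand": 0,"offset": [3,1.05,0],"angular": [1,-2.8,0]},
    {"hand": 0,"offset": [4.07,1.4,0],"angular": [1.3,-3.8,0]},
    {"hand": 0,"offset": [4.07,1.4,0],"angular": [1.3,-3.8,0]}
  ]
}}

```text
time: 4.97
tool_pos: [0.5695, 0.1696, 0.2232]
tcp_rot: [1.791, 2.529, 0.089]
wrist_force: [-1.3, -0.1, -1.2]
width: 0.109
```

Call:
{"fn": "drive_tool", "kwargs": {
  "deltas": [
    {"hand": 0,"offset": [-0.03,-0.01,0.05],"angular": [2,-5.7,0]},
    {"hand": 0,"offset": [-0.07,-0.02,0.11],"angular": [4,-11.3,0]},
    {"hand": 0,"offset": [-0.1,-0.03,0.08],"angular": [7.3,-20.7,0]},
    {"hand": 0,"offset": [-0.22,-0.07,0.12],"angular": [10,-28.3,0]},
    {"hand": 0,"offset": [-0.22,-0.07,0.12],"angular": [10,-28.3,0]}
  ]
}}

```text
time: 5.6
tool_pos: [0.562, 0.1676, 0.22]
tcp_rot: [1.576, 2.224, 0.672]
wrist_force: [-0.2, -0.2, -1.1]
width: 0.11
```

Call:
{"fn": "drive_tool", "kwargs": {
  "deltas": [
    {"hand": 0,"offset": [0,0,0],"angular": [0,0,0]},
    {"hand": 0,"offset": [0,0,0],"angular": [0,0,0]}
  ]
}}

```text
time: 5.85
tool_pos: [0.569, 0.1692, 0.2269]
tcp_rot: [1.57, 2.217, 0.681]
wrist_force: [-0.1, 1.0, -0.9]
width: 0.108
```

Run:
```python
from h import *
from scipy.spatial.transform import Rotation as R
s=bot.read_state();print(s['tool_pos'],s['wrist_force'],s['q'].round(3),s['joint_vel'].round(3))
M=R.from_rotvec(s['tcp_rot']).as_matrix();print(M.round(3),np.degrees(np.arccos(-M[2,2])))
```

```text
[0.56903115 0.16924218 0.22693624] [-0.11039031  0.98025604 -0.94215568] [ 0.203 -0.23   2.228  0.144  0.557 -0.235] [ 0.001  0.005  0.006  0.001 -0.003 -0.003]
[[-0.332  0.78   0.53 ]
 [ 0.943  0.275  0.186]
 [-0.     0.561 -0.828]] 34.15400591983248
```

Call:
{"fn": "drive_tool", "kwargs": {
  "deltas": [
    {"hand": 0,"offset": [0,0,0],"angular": [0,0,0]},
    {"hand": 0,"offset": [0,0,0],"angular": [0,0,0]}
  ]
}}

```text
time: 6.1
tool_pos: [0.5674, 0.1689, 0.2249]
tcp_rot: [1.571, 2.218, 0.679]
wrist_force: [-0.2, -0.5, -1.4]
width: 0.105
```

Run:
```python
from h import *
for i in range(5):
    s=bot.read_state();print(s['time'],s['tool_pos'],s['wrist_force'].round(1)); 
    W=cam('wrist')
cv2.imwrite('pics/w3.png',np.clip(W['frame']*1.3,0,255).astype('uint8')[100:400,120:560])
import pickle;pickle.dump(W,open('W3.pkl','wb'))
```

```text
6.1 [0.56743159 0.16889818 0.22489557] [-0.2 -0.5 -1.4]
6.15 [0.56716273 0.16883852 0.22463572] [ 0.4  0.1 -1.9]
6.2 [0.56697168 0.16879198 0.22446557] [-0.2  0.3 -1.5]
6.25 [0.56686195 0.16875644 0.22441511] [-0.4  0.  -1. ]
6.3 [0.56672298 0.16871109 0.2243257 ] [ 0.3 -1.  -1.7]
```

View pics/w3.png

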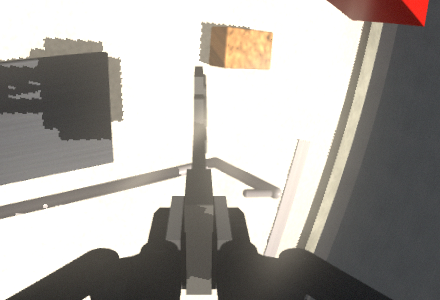

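The view shows the plate edge-on at crop column 200, with the rod passing through its slot. The tip is at (275,191) and the barb end at (247,194), both clear to the right of the strip. I'll check the tip estimate from this pose.

Run:
```python
from h import *
import pickle
W=pickle.load(open('W3.pkl','rb'))
a=lambda x,y:(x+120,y+100)
c,r=wray(W,*a(275,191));print('tip',wonz(W,*a(275,191),.231).round(4),'barb',wonz(W,*a(246,194),.222).round(4))
print('bend',wonz(W,*a(215,162),.18).round(4))
# plate edge: top-of-block edges
for q in ((188,294),(212,294)): print(wonz(W,*a(*q),.262).round(4))
g=cv2.cvtColor(W['frame'],cv2.COLOR_BGR2GRAY);print(g[270:300,360:402:2])
```

```text
tip [0.6036 0.1835 0.231 ] barb [0.5941 0.1779 0.222 ]
bend [0.6054 0.1824 0.18  ]
[0.5402 0.1536 0.262 ]
[0.5513 0.1522 0.262 ]
[[120 129 210 223 219 221 221 218 225 227 225 221 221 223 220 222 221 223
  220 224 223]
 [119 118 124 216 217 215 223 221 225 224 224 220 221 223 218 222 223 222
  219 224 222]
 [119 118 115 112 191 217 225 222 223 220 223 220 220 224 221 224 225 221
  221 223 223]
 [119 119 115 113 118 183 225 223 223 218 220 222 221 225 221 224 226 223
  220 222 222]
 [116 115 115 112 110 121 180 223 220 217 219 221 223 223 219 222 227 223
  220 220 220]
 [118 115 114 113 111 108 121 174 219 219 221 222 225 221 222 223 228 223
  218 219 220]
 [116 114 114 114 112 109 106 121 173 224 222 221 224 222 221 223 227 222
  220 221 219]
 [117 117 113 113 111 111 105 105 122 173 225 218 221 221 220 223 226 221
  221 220 220]
 [114 114 114 113 110 110 108 107 106 120 177 219 221 223 222 223 224 222
  224 221 220]
 [113 109 112 112 109 108 108 106 105 104 120 175 221 225 222 222 224 222
  222 221 219]
 [120 110 111 111 109 111 105 105 106 105 105 116 178 221 224 221 224 222
  220 2
[... 999 characters left out ...]
4 124 137 137 138 137 139 139 139 140 141 142 142 143 124 124
  146 167 182]
 [218 182 106 134 145 146 147 146 146 146 146 147 151 150 151 150 128 127
  154 185 190]
 [220 187 107 142 152 151 152 153 152 154 154 153 154 155 155 157 129 132
  155 195 191]
 [220 205 114 145 155 157 155 156 155 156 156 158 156 158 159 159 124 131
  155 181 194]
 [222 223 145 152 162 162 164 163 162 166 168 169 170 171 172 159 117 130
  155 174 189]
 [221 223 207 181 188 189 192 192 192 198 202 203 204 201 206 195 139 131
  155 179 194]
 [221 224 219 221 222 218 220 223 222 225 227 224 225 223 225 222 194 170
  172 205 196]
 [221 222 221 221 221 215 218 223 222 223 225 223 225 227 225 222 221 207
  203 218 191]]
```

Run:
```python
import numpy as np,plan,wp
H=plan.hook(140);x=np.arange(125,150,.5)
p0=np.array([.5665,.1688,.2242])
for th in(45,46,47):
  for z in (7,10,13,16,19,22,25,28,31,34,37,40):
    c=plan.clear(x,x*0+z,th,H);i=c.argmax();ok=x[c>0.2];ok=ok[np.abs(ok-x[i])<9]
    if th==46 or z in(25,28):print(th,z,x[i],c[i].round(2),ok.min(),ok.max(),((wp.tcp(x[i],z,th)-p0)*100).round(2))
```

```text
45 25 135.0 2.2 133.0 137.5 [-0.08 -0.03  1.76]
45 28 134.5 2.11 133.0 136.5 [-0.12 -0.05  2.06]
46 7 138.5 9.1 130.0 147.0 [ 0.19  0.06 -0.11]
46 10 139.5 8.36 131.0 147.5 [0.29 0.09 0.19]
46 13 140.0 7.52 132.0 147.5 [0.33 0.11 0.49]
46 16 138.5 6.37 132.5 147.0 [0.19 0.06 0.79]
46 19 137.5 4.95 132.5 144.0 [0.1  0.03 1.09]
46 22 136.0 3.83 132.5 141.0 [-0.04 -0.02  1.39]
46 25 135.0 2.52 132.5 138.0 [-0.14 -0.06  1.69]
46 28 134.5 2.37 132.5 136.5 [-0.18 -0.07  1.99]
46 31 135.5 2.96 132.5 139.0 [-0.09 -0.04  2.29]
46 34 136.5 4.33 132.5 142.5 [ 0.   -0.01  2.59]
46 37 137.5 5.37 132.5 146.0 [0.1  0.03 2.89]
46 40 139.5 6.91 132.5 148.0 [0.29 0.09 3.19]
47 25 135.0 2.83 132.5 138.5 [-0.2  -0.08  1.63]
47 28 134.5 2.64 132.5 136.5 [-0.24 -0.09  1.93]
```

Call:
{"fn": "drive_tool", "kwargs": {
  "deltas": [
    {"hand": 0,"offset": [0,0,0.02],"angular": [1,-2.8,0]},
    {"hand": 0,"offset": [0.05,0.02,0.05],"angular": [2,-5.7,0]},
    {"hand": 0,"offset": [0.1,0.03,0.07],"angular": [3,-8.5,0]},
    {"hand": 0,"offset": [0.15,0.05,0.1],"angular": [4,-11.3,0]},
    {"hand": 0,"offset": [0.15,0.05,0.1],"angular": [4,-11.3,0]},
    {"hand": 0,"offset": [0.15,0.05,0.1],"angular": [4,-11.3,0]},
    {"hand": 0,"offset": [0.15,0.05,0.1],"angular": [4,-11.3,0]},
    {"hand": 0,"offset": [0.15,0.05,0.1],"angular": [4,-11.3,0]}
  ]
}}

```text
time: 7.35
tool_pos: [0.5687, 0.1693, 0.226]
tcp_rot: [1.467, 2.071, 0.88]
wrist_force: [0.3, -0.4, -1.0]
width: 0.11
```

Call:
{"fn": "drive_tool", "kwargs": {
  "deltas": [
    {"hand": 0,"offset": [0.05,0.02,0.2],"angular": [0,0,0]},
    {"hand": 0,"offset": [0.1,0.03,0.4],"angular": [0,0,0]},
    {"hand": 0,"offset": [0.05,0.02,0.6],"angular": [0,0,0]},
    {"hand": 0,"offset": [0,0,0.8],"angular": [0,0,0]},
    {"hand": 0,"offset": [-0.05,-0.02,1],"angular": [0,0,0]},
    {"hand": 0,"offset": [-0.05,-0.02,1],"angular": [0,0,0]},
    {"hand": 0,"offset": [-0.05,-0.02,1],"angular": [0,0,0]},
    {"hand": 0,"offset": [-0.05,-0.02,1],"angular": [0,0,0]}
  ]
}}

```text
time: 8.35
tool_pos: [0.5676, 0.169, 0.2353]
tcp_rot: [1.467, 2.071, 0.88]
wrist_force: [-0.0, -0.2, -1.7]
width: 0.107
```

Run:
```python
from h import *
from scipy.spatial.transform import Rotation as R
W=cam('wrist')
cv2.imwrite('pics/w4.png',cv2.resize(np.clip(W['frame']*1.3,0,255).astype('uint8')[180:380,220:460],None,fx=3,fy=3,interpolation=cv2.INTER_CUBIC))
s=bot.read_state();print(s['time'],s['tool_pos'],s['wrist_force'].round(1)); 
M=R.from_rotvec(s['tcp_rot']).as_matrix();print(M.round(3),np.degrees(np.arccos(-M[2,2])))
```

```text
8.4 [0.56766106 0.16896684 0.23534336] [ 0.1 -0.5 -1.3]
[[-0.332  0.655  0.679]
 [ 0.943  0.23   0.239]
 [ 0.     0.719 -0.695]] 46.006168804644396
```

View pics/w4.png

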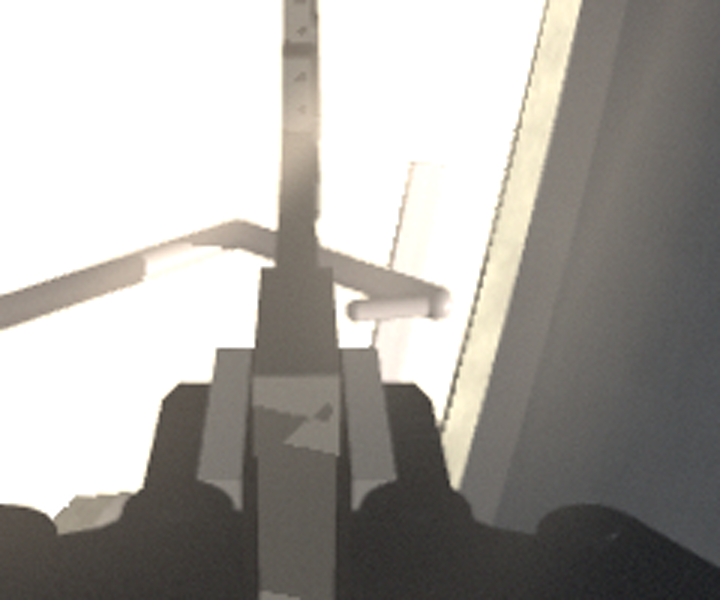

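The close-up shows the tip and barb at (440,300) and (350,310), to the right of the strip (x 280–318). The rod runs through the slot and nothing touches. I'll continue upward in small steps and watch the force.

Call:
{"fn": "drive_tool", "kwargs": {
  "deltas": [
    {"hand": 0,"offset": [-0.07,-0.03,0.15],"angular": [0,0,0]},
    {"hand": 0,"offset": [-0.14,-0.05,0.3],"angular": [0,0,0]},
    {"hand": 0,"offset": [-0.2,-0.07,0.45],"angular": [0,0,0]},
    {"hand": 0,"offset": [-0.24,-0.09,0.6],"angular": [0,0,0]},
    {"hand": 0,"offset": [-0.24,-0.09,0.6],"angular": [0,0,0]},
    {"hand": 0,"offset": [-0.24,-0.09,0.6],"angular": [0,0,0]}
  ]
}}

```text
time: 9.15
tool_pos: [0.5653, 0.1681, 0.2415]
tcp_rot: [1.467, 2.071, 0.88]
wrist_force: [0.8, 0.8, -1.3]
width: 0.104
```

Call:
{"fn": "drive_tool", "kwargs": {
  "deltas": [
    {"hand": 0,"offset": [-0.02,-0.01,0.1],"angular": [0,0,0]},
    {"hand": 0,"offset": [-0.04,-0.01,0.2],"angular": [0,0,0]},
    {"hand": 0,"offset": [-0.04,-0.01,0.3],"angular": [0,0,0]},
    {"hand": 0,"offset": [-0.04,-0.01,0.3],"angular": [0,0,0]},
    {"hand": 0,"offset": [-0.04,-0.01,0.3],"angular": [0,0,0]}
  ]
}}

```text
time: 9.78
tool_pos: [0.5649, 0.168, 0.2445]
tcp_rot: [1.467, 2.071, 0.88]
wrist_force: [-0.3, 0.3, -1.8]
width: 0.104
```

Call:
{"fn": "drive_tool", "kwargs": {
  "deltas": [
    {"hand": 0,"offset": [0.04,0.01,0.15],"angular": [0,0,0]},
    {"hand": 0,"offset": [0.09,0.03,0.3],"angular": [0,0,0]},
    {"hand": 0,"offset": [0.12,0.04,0.45],"angular": [0,0,0]},
    {"hand": 0,"offset": [0.12,0.04,0.6],"angular": [0,0,0]},
    {"hand": 0,"offset": [0.12,0.04,0.6],"angular": [0,0,0]},
    {"hand": 0,"offset": [0.12,0.04,0.6],"angular": [0,0,0]}
  ]
}}

```text
time: 10.52
tool_pos: [0.5661, 0.1684, 0.2505]
tcp_rot: [1.467, 2.071, 0.88]
wrist_force: [0.1, 0.8, -0.7]
width: 0.106
```

Call:
{"fn": "drive_tool", "kwargs": {
  "deltas": [
    {"hand": 0,"offset": [0.05,0.02,0.3],"angular": [0,0,0]},
    {"hand": 0,"offset": [0.1,0.03,0.6],"angular": [0,0,0]},
    {"hand": 0,"offset": [0.1,0.03,0.9],"angular": [0,0,0]},
    {"hand": 0,"offset": [0.1,0.03,1.2],"angular": [0,0,0]},
    {"hand": 0,"offset": [0.1,0.03,1.6],"angular": [0,0,0]},
    {"hand": 0,"offset": [0.1,0.03,2],"angular": [0,0,0]},
    {"hand": 0,"offset": [0.1,0.03,2],"angular": [0,0,0]}
  ]
}}

```text
time: 11.4
tool_pos: [0.5674, 0.1687, 0.2713]
tcp_rot: [1.466, 2.07, 0.881]
wrist_force: [0.1, 0.1, -1.6]
width: 0.108
```

Run:
```python
from h import *
S=cam('side');T=cam('top')
f=lambda i,x,y,w,h:np.clip(cv2.resize(i[y:y+h,x:x+w],None,fx=4,fy=4,interpolation=cv2.INTER_CUBIC)*1.2,0,255).astype('uint8')
cv2.imwrite('pics/s5.png',np.hstack([f(S['frame'],240,140,100,140),f(T['frame'],220,190,95,140)]))
s=bot.read_state();print(s['time'],s['tool_pos'],s['wrist_force'].round(1))
```

```text
11.5 [0.56709295 0.16866636 0.27052424] [ 0.2  0.1 -1.4]
```

View pics/s5.png

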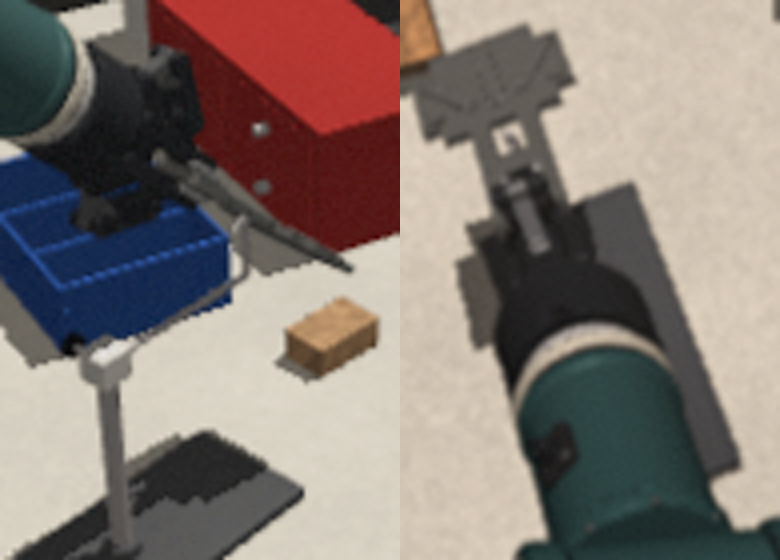

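The picture shows the plate tilted, with the hook's tip just leaving the lower side of the slot. There is no contact force. Next I lift straight up clear of it, then bring the plate upright.

Call:
{"fn": "drive_tool", "kwargs": {
  "deltas": [
    {"hand": 0,"offset": [0,0,1],"angular": [0,0,0]},
    {"hand": 0,"offset": [0,0,3],"angular": [0,0,0]},
    {"hand": 0,"offset": [0,0,6],"angular": [0,0,0]},
    {"hand": 0,"offset": [0,0,9],"angular": [0,0,0]},
    {"hand": 0,"offset": [0,0,12],"angular": [0,0,0]},
    {"hand": 0,"offset": [0,0,15],"angular": [0,0,0]},
    {"hand": 0,"offset": [0,0,16],"angular": [0,0,0]},
    {"hand": 0,"offset": [0,0,16],"angular": [0,0,0]}
  ]
}}

```text
time: 12.5
tool_pos: [0.5672, 0.1687, 0.4313]
tcp_rot: [1.466, 2.07, 0.881]
wrist_force: [-1.2, 0.8, -0.7]
width: 0.104
```

Call:
{"fn": "drive_tool", "kwargs": {
  "deltas": [
    {"hand": 0,"offset": [0,0,0],"angular": [-2.5,7.1,0]},
    {"hand": 0,"offset": [0,0,0],"angular": [-5,14.1,0]},
    {"hand": 0,"offset": [0,0,0],"angular": [-7.5,21.2,0]},
    {"hand": 0,"offset": [0,0,0],"angular": [-10,28.3,0]},
    {"hand": 0,"offset": [0,0,0],"angular": [-12.7,35.8,0]},
    {"hand": 0,"offset": [0,0,0],"angular": [-15.4,43.4,0]},
    {"hand": 0,"offset": [0,0,0],"angular": [-15.4,43.4,0]},
    {"hand": 0,"offset": [0,0,0],"angular": [-15.4,43.4,0]}
  ]
}}

```text
time: 13.5
tool_pos: [0.5668, 0.1686, 0.4289]
tcp_rot: [1.815, 2.564, -0.003]
wrist_force: [-1.2, -0.5, -0.7]
width: 0.106
```

Call:
{"fn": "drive_tool", "kwargs": {
  "deltas": [
    {"hand": 0,"offset": [-1,-4,0],"angular": [0,0,-3]},
    {"hand": 0,"offset": [-3,-10,0],"angular": [0,0,-7]},
    {"hand": 0,"offset": [-4.5,-16,0],"angular": [0,0,-11]},
    {"hand": 0,"offset": [-6,-22,0],"angular": [0,0,-15]},
    {"hand": 0,"offset": [-8,-28,0],"angular": [0,0,-20]},
    {"hand": 0,"offset": [-9.6,-33,0],"angular": [0,0,-23.5]},
    {"hand": 0,"offset": [-9.6,-33,0],"angular": [0,0,-23.5]},
    {"hand": 0,"offset": [-9.6,-33,0],"angular": [0,0,-23.5]}
  ]
}}

```text
time: 14.5
tool_pos: [0.4703, -0.1609, 0.431]
tcp_rot: [2.298, 2.139, 0.0]
wrist_force: [0.1, 0.5, -0.5]
width: 0.107
```

Call:
{"fn": "drive_tool", "kwargs": {
  "deltas": [
    {"hand": 0,"offset": [0,0,-4],"angular": [0,0,0]},
    {"hand": 0,"offset": [0,0,-8],"angular": [0,0,0]},
    {"hand": 0,"offset": [0,0,-12],"angular": [0,0,0]},
    {"hand": 0,"offset": [0,0,-12],"angular": [0,0,0]},
    {"hand": 0,"offset": [0,0,-12],"angular": [0,0,0]},
    {"hand": 0,"offset": [0,0,-12],"angular": [0,0,0]}
  ]
}}

```text
time: 15.25
tool_pos: [0.4725, -0.1614, 0.3133]
tcp_rot: [2.295, 2.139, 0.001]
wrist_force: [-0.1, 0.7, -1.4]
width: 0.112
```

Run:
```python
from h import *
import pickle
W=cam('wrist');pickle.dump(W,open('W6.pkl','wb'))
cv2.imwrite('pics/w6.png',cv2.resize(np.clip(W['frame']*1.2,0,255).astype('uint8')[100:330,190:450],None,fx=2.6,fy=2.6,interpolation=cv2.INTER_CUBIC))
s=bot.read_state();print(s['time'],s['tool_pos'],s['tcp_rot'],s['wrist_force'].round(1))
```

```text
15.3 [ 0.47240586 -0.16152429  0.31301756] [2.29535567e+00 2.13843547e+00 5.51805446e-04] [ 0.3  0.1 -0.6]
```

View pics/w6.png

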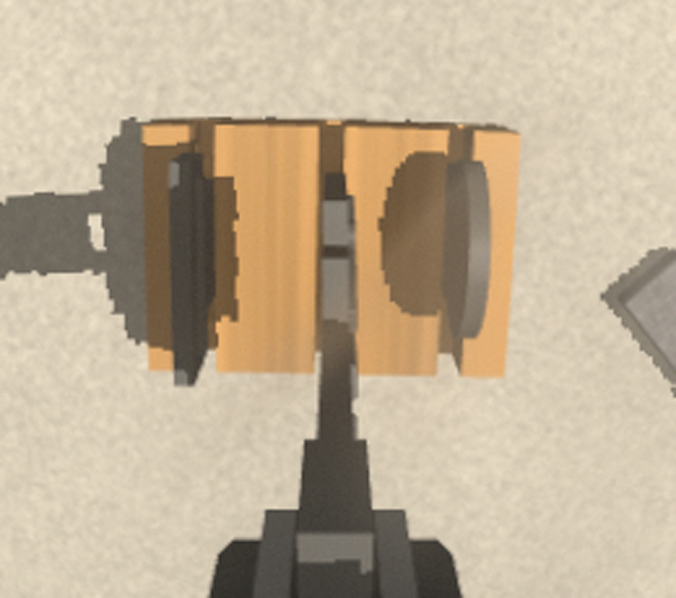

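The plate hangs edge-on over the empty middle slot. The slot's mouth runs from (320–343,126) to (315–357,374), and the rack's corners are at (142,126), (519,132), (505,377) and (149,371).

Run:
```python
from h import *
import pickle
W=pickle.load(open('W6.pkl','rb'))
P=lambda x,y,z=.046:wonz(W,190+(x+.5)/2.6-.5,100+(y+.5)/2.6-.5,z)[:2]
C=np.array([P(*q) for q in((142,126),(519,132),(505,377),(149,371))]);print(C.round(4),C.mean(0).round(4))
S=np.array([P(*q) for q in((320,126),(343,126),(357,374),(315,373))]);print('slot',S.round(4),S.mean(0).round(4))
an=lambda d:np.degrees(np.arctan2(d[1],d[0]))
print('x dirs',an(C[1]-C[0]),an(C[2]-C[3]),'y dirs-90',an(C[0]-C[3])-90,an(C[1]-C[2])-90,'slot',an(S[0]-S[3])-90,an(S[1]-S[2])-90)
s=bot.read_state()
from scipy.spatial.transform import Rotation as R
M=R.from_rotvec(s['tcp_rot']).as_matrix();print('tool y yaw',an(M[:2,1]),'tilt',np.degrees(np.arccos(-M[2,2])))
zb=s['tool_pos'][2]-.165
print('plate bottom expected px edges; block', P(299,530,s['tool_pos'][2]+.033),P(372,530,s['tool_pos'][2]+.033))
```

```text
[[ 0.395  -0.1035]
 [ 0.555  -0.1175]
 [ 0.5459 -0.2275]
 [ 0.3852 -0.2131]] [ 0.4702 -0.1654]
slot [[ 0.4705 -0.1102]
 [ 0.4802 -0.1109]
 [ 0.4789 -0.2212]
 [ 0.4602 -0.2194]] [ 0.4725 -0.1654]
x dirs -5.030763439288632 -5.13697124854715 y dirs-90 -5.1000434107787385 -4.759139001881707 slot -5.428373176237017 -0.674820756064122
tool y yaw -4.053638766685117 tilt 0.2566703323402921
plate bottom expected px edges; block [ 0.46903024 -0.13971916] [ 0.47837003 -0.14039899]
```

Call:
{"fn": "drive_tool", "kwargs": {
  "deltas": [
    {"hand": 0,"offset": [0,-0.35,-2],"angular": [0,0,-1]},
    {"hand": 0,"offset": [0,-0.35,-4],"angular": [0,0,-1]},
    {"hand": 0,"offset": [0,-0.35,-6],"angular": [0,0,-1]},
    {"hand": 0,"offset": [0,-0.35,-8],"angular": [0,0,-1]},
    {"hand": 0,"offset": [0,-0.35,-9],"angular": [0,0,-1]},
    {"hand": 0,"offset": [0,-0.35,-9],"angular": [0,0,-1]},
    {"hand": 0,"offset": [0,-0.35,-9],"angular": [0,0,-1]},
    {"hand": 0,"offset": [0,-0.35,-9],"angular": [0,0,-1]}
  ]
}}

```text
time: 16.3
tool_pos: [0.4717, -0.1651, 0.2215]
tcp_rot: [2.316, 2.119, -0.001]
wrist_force: [0.5, 0.2, -1.3]
width: 0.109
```

Run:
```python
from h import *
import pickle
W=cam('wrist');pickle.dump(W,open('W7.pkl','wb'))
cv2.imwrite('pics/w7.png',cv2.resize(np.clip(W['frame']*1.2,0,255).astype('uint8')[100:330,190:450],None,fx=2.6,fy=2.6,interpolation=cv2.INTER_CUBIC))
s=bot.read_state();print(s['time'],s['tool_pos'],s['tcp_rot'],s['wrist_force'].round(1))
```

```text
16.35 [ 0.47170944 -0.16505587  0.22142348] [ 2.31613725e+00  2.11928517e+00 -1.24473942e-03] [-1.   0.2 -2.1]
```

View pics/w7.png

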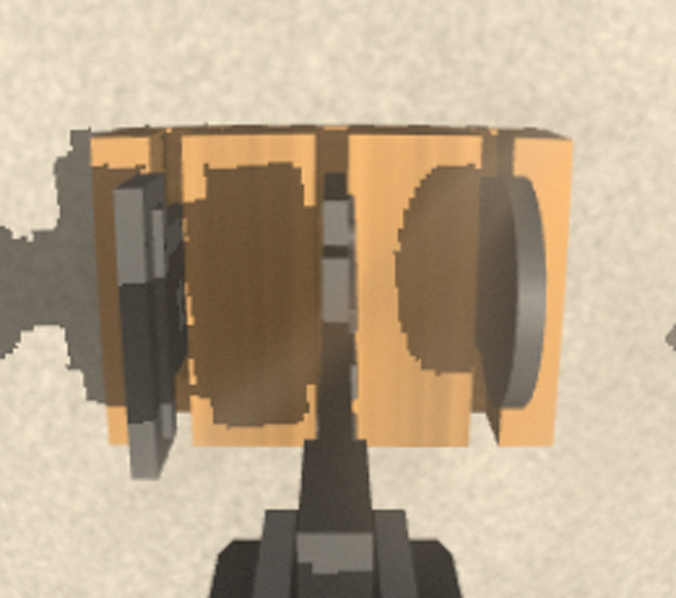

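The view shows the plate's lower end at (323–347,~175), roughly 1 mm right of the middle slot's centre (317–349 at row 135). That is my 12th picture, so from here I check by numbers.

Run:
```python
from h import *
import pickle
W=pickle.load(open('W7.pkl','rb'))
P=lambda x,y,z=.046:wonz(W,190+(x+.5)/2.6-.5,100+(y+.5)/2.6-.5,z)[:2]
C=np.array([P(*q) for q in((91,138),(573,138),(552,445),(109,445))]);print(C.round(4),C.mean(0).round(4))
print('slot top',P(317.5,135),P(348.5,135),'right edge low',P(357,445))
zb=.2214-.165
print('plate bottom edge',P(323,195,zb),P(349,195,zb))
f=W['frame'];print([int(v) for v in f[int(100+180/2.6),190+115:190+140].sum(1)])
print(bot.read_state()['tool_pos'])
```

```text
[[ 0.3954 -0.1029]
 [ 0.5557 -0.1173]
 [ 0.5454 -0.2272]
 [ 0.3849 -0.2128]] [ 0.4703 -0.165 ]
slot top [ 0.47083192 -0.1102793 ] [ 0.48093263 -0.11118448] right edge low [ 0.47465356 -0.22034302]
plate bottom edge [ 0.47105063 -0.12890915] [ 0.47933819 -0.12964854]
[265, 451, 446, 445, 442, 384, 281, 215, 222, 202, 174, 164, 168, 166, 161, 162, 167, 174, 269, 394, 443, 452, 458, 462, 455]
[ 0.47170944 -0.16505587  0.22142348]
```

Call:
{"fn": "drive_tool", "kwargs": {
  "deltas": [
    {"hand": 0,"offset": [-0.1,0,0],"angular": [0,0,0]},
    {"hand": 0,"offset": [-0.1,0,0],"angular": [0,0,0]},
    {"hand": 0,"offset": [-0.1,0,0],"angular": [0,0,0]}
  ]
}}

```text
time: 16.73
tool_pos: [0.4701, -0.1648, 0.2206]
tcp_rot: [2.317, 2.12, -0.002]
wrist_force: [0.4, -0.1, -0.8]
width: 0.109
```

Call:
{"fn": "drive_tool", "kwargs": {
  "deltas": [
    {"hand": 0,"offset": [0.03,0,-0.4],"angular": [0,0,0]},
    {"hand": 0,"offset": [0.03,0,-0.8],"angular": [0,0,0]},
    {"hand": 0,"offset": [0.03,0,-1.2],"angular": [0,0,0]},
    {"hand": 0,"offset": [0.03,0,-1.6],"angular": [0,0,0]},
    {"hand": 0,"offset": [0.03,0,-1.6],"angular": [0,0,0]}
  ]
}}

```text
time: 17.35
tool_pos: [0.4701, -0.1647, 0.2039]
tcp_rot: [-2.317, -2.12, 0.003]
wrist_force: [0.1, 0.4, -0.8]
width: 0.11
```

Call:
{"fn": "drive_tool", "kwargs": {
  "deltas": [
    {"hand": 0,"offset": [0,0,-0.4],"angular": [0,0,0]},
    {"hand": 0,"offset": [0,0,-0.8],"angular": [0,0,0]},
    {"hand": 0,"offset": [0,0,-1.2],"angular": [0,0,0]},
    {"hand": 0,"offset": [0,0,-1.6],"angular": [0,0,0]},
    {"hand": 0,"offset": [0,0,-1.9],"angular": [0,0,0]},
    {"hand": 0,"offset": [0,0,-2.1],"angular": [0,0,0]},
    {"hand": 0,"offset": [0,0,-2.1],"angular": [0,0,0]}
  ]
}}

```text
time: 18.23
tool_pos: [0.4703, -0.1648, 0.1833]
tcp_rot: [2.318, 2.12, -0.003]
wrist_force: [0.3, 0.2, -1.2]
width: 0.11
```

Bottom is inside the slot with no side force. Now feel for the floor, expected at TCP z of about 0.177.

Call:
{"fn": "drive_tool", "kwargs": {
  "deltas": [
    {"hand": 0,"offset": [0,0,-0.15],"angular": [0,0,0]},
    {"hand": 0,"offset": [0,0,-0.3],"angular": [0,0,0]},
    {"hand": 0,"offset": [0,0,-0.4],"angular": [0,0,0]},
    {"hand": 0,"offset": [0,0,-0.4],"angular": [0,0,0]},
    {"hand": 0,"offset": [0,0,-0.4],"angular": [0,0,0]}
  ]
}}

```text
time: 18.85
tool_pos: [0.4705, -0.1648, 0.1795]
tcp_rot: [2.317, 2.12, -0.002]
wrist_force: [0.3, 0.2, -0.8]
width: 0.114
```

Call:
{"fn": "drive_tool", "kwargs": {
  "deltas": [
    {"hand": 0,"offset": [0,0,-0.1],"angular": [0,0,0]},
    {"hand": 0,"offset": [0,0,-0.15],"angular": [0,0,0]},
    {"hand": 0,"offset": [0,0,-0.15],"angular": [0,0,0]},
    {"hand": 0,"offset": [0,0,-0.15],"angular": [0,0,0]}
  ]
}}

```text
time: 19.35
tool_pos: [0.4705, -0.1648, 0.1781]
tcp_rot: [2.317, 2.12, -0.002]
wrist_force: [-0.1, 0.5, 0.0]
width: 0.111
```

Call:
{"fn": "drive_tool", "kwargs": {
  "deltas": [
    {"hand": 0,"offset": [0,0,-0.05],"angular": [0,0,0]},
    {"hand": 0,"offset": [0,0,-0.1],"angular": [0,0,0]},
    {"hand": 0,"offset": [0,0,-0.1],"angular": [0,0,0]},
    {"hand": 0,"offset": [0,0,-0.1],"angular": [0,0,0]}
  ]
}}

```text
time: 19.85
tool_pos: [0.4708, -0.165, 0.178]
tcp_rot: [2.317, 2.12, -0.002]
wrist_force: [-1.2, -0.2, 4.4]
width: 0.11
```

The floor is felt: TCP z 0.178 as predicted, about 5 N. Release and retreat upward.

Call:
{"fn": "drive_tool", "kwargs": {
  "deltas": [
    {"hand": 0.12,"offset": [0,0,0.1],"angular": [0,0,0]},
    {"hand": 0.15,"offset": [0,0,0.1],"angular": [0,0,0]},
    {"hand": 0.2,"offset": [0,0,0.1],"angular": [0,0,0]},
    {"hand": 0.3,"offset": [0,0,0.1],"angular": [0,0,0]},
    {"hand": 0.5,"offset": [0,0,0.1],"angular": [0,0,0]},
    {"hand": 0.6,"offset": [0,0,0.1],"angular": [0,0,0]},
    {"hand": 0.6,"offset": [0,0,0.1],"angular": [0,0,0]}
  ]
}}

```text
time: 20.72
tool_pos: [0.4704, -0.1648, 0.178]
tcp_rot: [2.317, 2.12, -0.002]
wrist_force: [1.2, 0.8, -1.0]
width: 0.605
```

Call:
{"fn": "drive_tool", "kwargs": {
  "deltas": [
    {"hand": 0.6,"offset": [0,0,1],"angular": [0,0,0]},
    {"hand": 0.6,"offset": [0,0,3],"angular": [0,0,0]},
    {"hand": 0.6,"offset": [0,0,6],"angular": [0,0,0]},
    {"hand": 0.6,"offset": [0,0,10],"angular": [0,0,0]},
    {"hand": 0.6,"offset": [0,0,14],"angular": [0,0,0]},
    {"hand": 0.6,"offset": [0,0,14],"angular": [0,0,0]},
    {"hand": 0.6,"offset": [0,0,14],"angular": [0,0,0]},
    {"hand": 0.6,"offset": [0,0,14],"angular": [0,0,0]}
  ]
}}

```text
time: 21.72
tool_pos: [0.4696, -0.1645, 0.3165]
tcp_rot: [-2.316, -2.12, 0.004]
wrist_force: [0.2, -1.0, -0.1]
width: 0.604
```

Run:
```python
from h import *
W=cam('wrist','w8.png');S=cam('side','s8.png')
s=bot.read_state();print(s['time'],s['tool_pos'],s['wrist_force'].round(1))
# grey (unsaturated, mid-dark) profile at rows: expected block top corners if upright & home
rx=np.array([np.cos(np.radians(-5)),np.sin(np.radians(-5))]);ry=np.array([-rx[1],rx[0]]);c=np.array([.4708,-.165])
def wproj(X):
    q=W['R']@np.array(X)+W['t'];th=np.arctan2(np.hypot(*q[:2]),q[2]);return W['mtx'][:2,2]+W['mtx'][0,0]*th*q[:2]/np.hypot(*q[:2])
for i,j in((-5,20),(5,20),(5,-20),(-5,-20)):
    p=c+(i*rx+j*ry)/1000;print('exp w',wproj([*p,.21]).round(1),'s',proj(S,[*p,.21]).round(1))
hsv=cv2.cvtColor(W['frame'],cv2.COLOR_BGR2HSV)
m=((hsv[...,1]<70)&(hsv[...,2]<150)).astype('uint8')
o=[wproj([*c,.21]),]
u,v=o[0].astype(int);print(u,v)
for r in range(v-80,v+45,8):print(r,''.join('#' if x else '.' for x in m[r,u-50:u+50]))
```

```text
21.825 [ 0.46973515 -0.16455334  0.31651501] [ 0.1  0.1 -0.2]
exp w [313.9 210.3] s [317.1 285.3]
exp w [328.4 210.3] s [321.2 284. ]
exp w [328.  264.3] s [329.3 295.6]
exp w [314.2 264.3] s [325.1 297.1]
321 237
157 #..............................................#####................................................
165 #..............................................#######.........................................###.#
173 #####..........................................#######..........................................#.#.
181 #####..........................................#######............................................#.
189 #####..........................................##.#####.............................................
197 #####..........................................###.##...............................................
205 ######........................................#...................................................#.
213 #####......................................##############........................................###
221 ###........................................##############........................................###
229 ####.......................................##############...........................................
237 ##..........................................#############..........................................#
245 ...........................................##############...........................................
253 ...........................................###############..........................................
261 ...........................................##############...........................................
269 ....................................................................................................
277 ....................................................................................................
```

The block's top face is at columns 314–328, rows ~210–265, matching the prediction for an upright, fully seated plate. Handing in.

```bash
python3 -c "
from workcell import bot
print(bot.finish_job()); print(bot.read_state()['time'])"
```

```text
the job is handed in; nothing more can be done
None
the job is handed in; nothing more can be done
```

The cheek plate is off the hook and standing in the rack's middle slot, released, and the job is handed in at about 22 s of the 72 s. No verdict is reported at hand-in.

- **Unhooking:** I gripped the casting-gate block, lifted the plate 6 mm and slid it out along the rod. I then tilted it 46° and lifted it past the barb in small settled steps. Readings taken after each step stayed at about the plate's own weight plus sensor noise, so I saw no sign of contact with the hook. Force was not recorded during the steps.
- **Placing:** I lowered the plate until it touched the slot floor, with a change of about 5 N at the height I had predicted. Then I opened the gripper and backed up about 14 cm.
- **Last checks:** In the final wrist image the block's top face matched, within about a pixel, the position expected for an upright, fully seated plate. The wrist force was near zero, so the robot was touching nothing.
- **Not checked, or disagreed:**
  - I did not re-measure the other bench items or the two parts already in the rack at the end. The gripper stayed well above them throughout.
  - The side and top cameras disagreed by 5–10 mm in y, so I used the closer wrist-camera measurements, which repeated to within about 2 mm.
  - My own clearance model also allowed tilts above 46°, but I kept to the 42 to 46° you gave.

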